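Set and lock the swivel of the knife-grinding rest

TASK

On the round swivel base, push the lever round by pressing against one side of its upright handle, without gripping it, until the ring's pointer points at the tall thin pin standing on the scale (not at the low wide disc). With the pointer set, press the lock knob in the middle of the ring fully down, leaving the pointer on the pin. Do not knock or move the loose things standing about.

Things in the scene. Friction and masses are not known exactly. Their poses are not given: they have to be found in the camera images.
- swivel: Fixed swivel base, bolted down: a dark steel round flange, 240 mm in diameter and 25 mm high, with a scale of white ticks on its top. Origin at the centre of its underside (on the bench), on the ring's axis; z up, x towards the middle of the scale. A steel ring 110 mm in diameter, its top 50 mm above the bench, turns on it.
- ring (a joint): Turn of the ring (with its pointer and lever) about the swivel's vertical axis, rad: 0 when the pointer lies along the swivel's +x, growing counter-clockwise seen from above, limits -1.1 and 1.1. Stiff (friction about 0.3 N m, or 3 N at the handle); it stays where it is left.
- pointer (a point): Tip of the ring's tapering bare-metal pointer, 71 mm from the axis, 40 mm above the bench; moves with the ring. Its x axis points outwards along the pointer, z up. The pointer does not touch the pin or the disc when it passes.
- handle (a point): Centre of the black upright handle at the end of the lever, opposite the pointer, 105 mm from the axis. The handle is a block 20 mm wide along the direction of travel and 22 mm radially, reaching from 40 to 95 mm above the bench; this point is 67 mm up. The lever's arm, 12 mm wide and 10 mm thick, runs from it to the ring 43 mm above the bench. Same axes as the pointer point (x from the handle to the axis); its two sides to push against face +y and -y.
- lock (a joint): Travel of the lock knob, m: 0 raised, 0.012 fully down. It moves straight down, has no spring, takes about 5 N and stays where it is left.
- lock_top (a point): Centre of the top of the lock knob, a black round mushroom knob 36 mm in diameter on the ring's axis; top 78 mm above the bench when raised, 66 mm when fully down.
- pin_mid (a point): Centre of the tall thin marker: an upright plain steel pin, 12 mm in diameter and 40 mm tall, fixed on the flange 83 to 108 mm from the axis, to one side of the scale's middle or the other. This is the mark to point at.
- disc_mid (a point): Centre of the low wide marker: a plain steel disc, 20 mm in diameter and 8 mm high, fixed on the flange on the other side of the scale. Not the mark.
- sleeve: Loose steel sleeve, 24 mm in diameter, 28 mm tall, standing on the flange at its +y side. Origin under its centre. To be left alone.
- whetstone: Loose grey whetstone lying beside the swivel, 150 x 50 x 25 mm. Origin under its centre. To be left alone.
- oil: Loose amber oil bottle, 48 mm in diameter, 110 mm tall, beside the swivel. Origin under its centre. To be left alone.
- jar: Loose glass jar with a steel lid, 52 mm in diameter, 60 mm tall, beside the swivel. Origin under its centre. To be left alone.
- wheel: Loose pale mauve grinding wheel lying flat, 110 mm in diameter, 20 mm thick. Origin under its centre. To be left alone.
- driver: Loose screwdriver lying on the bench. To be left alone.
- scales: Loose dark wooden handle block, 110 x 35 x 30 mm. Origin under its centre. To be left alone.

How it is judged:
On the way, in this order (a step that is already met when the one before it is completed fails the run):
1. the pointer is at rest pointing at the tall pin, with the lock knob still raised (y of pin_mid in the frame of pointer between -0.006 and 0.006 m and x of pin_mid in the frame of pointer above 0 m and velocity of joint ring between -0.05 and 0.05 rad/s and value of joint lock below 0.003 m), for 0.3 s.
2. the lock knob is pressed fully down with the pointer still on the pin (y of pin_mid in the frame of pointer between -0.006 and 0.006 m and x of pin_mid in the frame of pointer above 0 m and value of joint lock above 0.01 m), for 0.2 s.
At the end, for the whole second after the job is handed in: The pointer's centre line passes within 6 mm of the tall pin's axis (that is, it falls on the pin's width), the ring is at rest, and the lock knob is at least 10 mm of its 12 mm down (all of step 2 and velocity of joint ring between -0.05 and 0.05 rad/s); the robot touches nothing.
It fails at once if the lever is gripped: both sides of its handle or arm pressed at once, each by more than 4 N ((contact force between the fingers and left_side_of_arm above 4 N and contact force between the fingers and right_side_of_arm above 4 N) or (contact force between the fingers and left_side_of_arm above 4 N and contact force between the fingers and right_side_of_handle above 4 N) or (contact force between the fingers and left_side_of_handle above 4 N and contact force between the fingers and right_side_of_arm above 4 N) or (contact force between the fingers and left_side_of_handle above 4 N and contact force between the fingers and right_side_of_handle above 4 N)).
It fails at once if a loose thing standing about is moved by more than 15 mm or lifted (distance of any of sleeve, whetstone, oil, jar, wheel, driver, scales from where it was at the start of the episode above 0.015 m).
It fails at once if a standing bystander is knocked over (angle between any of sleeve, oil, jar's own z axis and vertical above 0.5 rad).
It also fails if it takes over 45 s, if anything falls off the work surface, if the arm or the gripper's body presses on something with over 40 N, if the wrist force passes 120 N, or if a joint passes its speed limit or range.

ROBOT

A 7-joint arm with a two-finger parallel gripper is mounted at the origin on the work surface. World frame = base frame: x ahead of the robot, y to its left, z up, the work surface at z = 0. Lengths are in m, angles in rad, forces in N, time in s.
With the tool pointing down it reaches from about 0.425 to 0.875 m from the base axis. Payload 4.7 kg.
Tool frame: the origin (TCP) lies at the very end of the fingers, on their centre line; the grasp point (between the pads) lies arm.grip_point_offset behind it (arm.grip_point_offset is the distance from the TCP to the grasp point, in m); z points along the fingers, y is the direction in which the jaws open and shut (so a half turn about z gives the same grasp; the last joint's range is limited). The gripper opens to 85 mm and grips with 20 to 120 N. Pads are 22 mm wide; open, the fingers measure 114 mm over their backs; the gripper's body (76 mm by 85 mm) begins 54 mm behind the grasp point. The pads swing forward as they close: fully open they stand 13 mm farther back than shut.
Start: joints at [1.151, 0.321, -0.07, 1.45, 0.023, 1.371, -0.057], TCP at [0.273, -0.59, 0.231] pointing down, gripper open.
Joint ranges: [-2.86, 2.86], [-0.3, 2.09], [-1.38, 1.24], [0.06, 2.45], [-1.56, 4.7], [0.09, 2.05], [-2.69, 2.69]. Speed limits (rad/s): [2.57, 2.57, 3.14, 3.14, 3.14, 3.14, 3.14].

INTERFACE

Orientations are given as [roll, pitch, yaw] about the fixed x, y, z axes, in that order (R = Rz(yaw) Ry(pitch) Rx(roll)).
In Python, from rig import arm gives the robot as it stands.
- The arm moves only by the tool drive_tool, never from a script. Its argument "rows" is a list of rows, each an object with "hand": the finger opening in mm, from 0 to 85.4; "xyz": the shift along the tool's x, y, z in mm, a list of three; "delta_rot": the turn, a rotation vector about the tool's x, y, z in degrees, a list of three. A call has 1 to 20 rows; each row is the pose to reach, as a shift and turn from the pose commanded when the call began, along the tool's axes at that moment; what a row does not reach only later rows make up. A row lasts 1/12 s, in which the tool goes at most 41.7 mm and 7.16 degrees, less where a joint would pass 70% of its speed; a pose out of reach is approached as far as the arm can. A call with a gripper value outside its range is refused whole. The fingers move at their own pace and stop on an object; "squeeze" is the grip in N (left out, the last holds). Time passes only in rows, so rows that repeat a pose let the fingers close. It gives the time, the measured TCP pose, the force and the opening at its end, in the units of the state.
- arm.sense(): the state, without advancing time (a new reading comes with each control period).
- arm.read_camera(name): name is "scene" or "top" or "wrist"; returns a dict with "frame" (420x560x3 uint8, red, green, blue), "intrinsics" (3x3 intrinsics, pixels), "R" (3x3) and "t" (3): a world point X has camera coordinates R X + t. Camera axes: x right, y down, z forward; pixel columns grow to the right and rows downward; lengths in m; the calibration is good to about 2 mm. A picture is of the moment at which its call begins. There is no depth.
- arm.finish_job(): hands the job in, once; it reports no verdict.
The state is a dict: "time": time; "joint_pos": joint angles; "qd": joint speeds; "tau": joint torques, N m; "eef_pos": TCP position; "orientation": TCP orientation; "force": force on the tool from outside, world axes, zero at the start; "ft_torque": the same for the moment, N m; "width": finger opening in m.
Only numpy, scipy, OpenCV 4.12 (cv2) and the standard library are available. Lean on these libraries where they do the work, as an engineer would, in place of code of your own. Each camera call takes 0.05 s, during which the arm holds its last target. There are 200 camera calls.

## Working session

There is one attempt and no reset: what is moved stays moved. The work goes in short steps, Python scripts to look and compute and a tool call to move; the robot and the scene stay as the last step left them, time stands still between calls to the robot, and variables do not carry over. Pictures are saved under pics/ and viewed, and the job is handed in when it is done.

Besides the shell and the picture viewer there is one more tool, called in YAML: its name, and indented under it one key for each argument. drive_tool: Moves the arm, as the interface text tells. Its arguments: {"type":"object","properties":{"rows":{"type":"array"},"squeeze":{"type":"number"}},"required":["rows"]}

```bash
ls; mkdir -p pics; python3 - <<'E'
from rig import arm
import cv2,numpy as np
print(arm.sense()); print(arm.grip_point_offset)
import pickle
d={}
for n in ["scene","top","wrist"]:
    c=arm.read_camera(n); d[n]=c
    cv2.imwrite(f"pics/{n}0.png",c["frame"][:,:,::-1])
    print(n,np.round(c["intrinsics"],1).tolist(),np.round(c["R"],3).tolist(),np.round(c["t"],3).tolist())
pickle.dump(d,open("c0.pkl","wb"))
E
```

```text
pics
{'time': 0.0, 'joint_pos': array([ 1.15110703,  0.32182018, -0.07010431,  1.4516762 ,  0.02259065,
        1.3707908 , -0.05689584]), 'qd': array([ 4.04697360e-04,  4.36382703e-05,  5.56921326e-04, -9.77933937e-04,
       -5.53426319e-04,  2.36325441e-04, -4.05469043e-04]), 'tau': array([-8.46908588e-04, -4.93596053e+01, -3.82375382e-01, -3.14343631e+01,
        1.30559353e-02,  1.13477925e-02, -1.05515178e-05]), 'eef_pos': array([ 0.27294667, -0.58932377,  0.23022487]), 'orientation': array([-3.13968723e+00,  8.29175180e-05,  4.33840842e-01]), 'force': array([0.13899156, 0.02756554, 0.10551587]), 'ft_torque': array([ 0.0519043 ,  0.04302948, -0.00882423]), 'width': 0.0855976895719641}
0.0187
scene [[504.4, 0.0, 280.8], [0.0, 504.4, 212.6], [0.0, 0.0, 1.0]] [[-0.684, 0.729, 0.003], [0.486, 0.459, -0.744], [-0.544, -0.507, -0.669]] [0.355, -0.216, 1.578]
top [[388.3, 0.0, 271.6], [0.0, 388.3, 206.1], [0.0, 0.0, 1.0]] [[-0.019, -1.0, 0.005], [-0.99, 0.019, -0.143], [0.143, -0.007, -0.99]] [-0.007, 0.54, 1.081]
wrist [[360.1, 0.0, 286.2], [0.0, 360.1, 208.9], [0.0, 0.0, 1.0]] [[0.421, -0.907, -0.001], [-0.87, -0.404, 0.283], [-0.257, -0.118, -0.959]] [-0.648, -0.038, 0.379]
```

View pics/scene0.png

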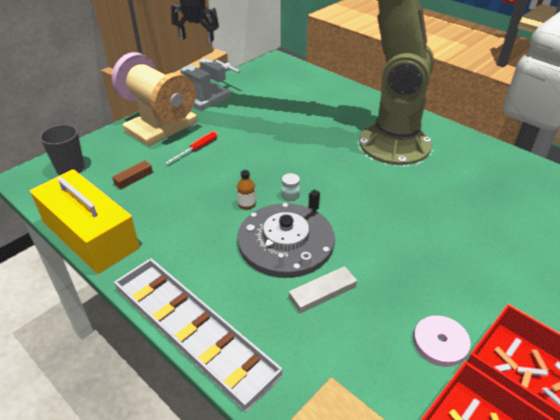

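View pics/top0.png

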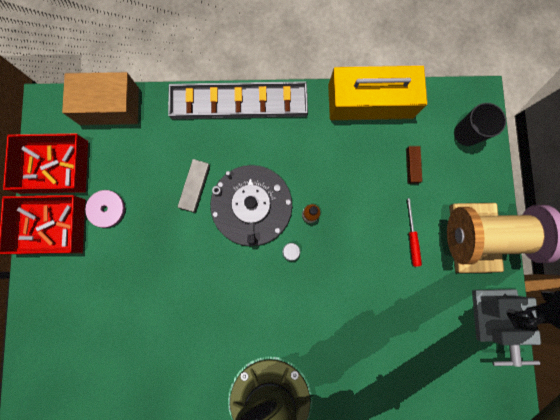

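View pics/wrist0.png

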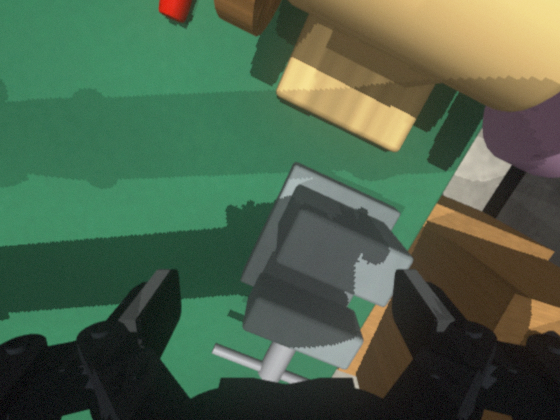

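The swivel is at about (251,205) in the top view and (286,235) in the scene view. The lever points at the robot. I'll enlarge both.

```bash
python3 - <<'E'
import pickle,cv2
d=pickle.load(open("c0.pkl","rb"))
t=d["top"]["frame"][150:270,180:340,::-1]
cv2.imwrite("pics/topc0.png",cv2.resize(t,None,fx=5,fy=5,interpolation=cv2.INTER_CUBIC))
t=d["scene"]["frame"][165:285,225:345,::-1]
cv2.imwrite("pics/scenec0.png",cv2.resize(t,None,fx=5,fy=5,interpolation=cv2.INTER_CUBIC))
E
```

```text
(no output)
```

View pics/topc0.png

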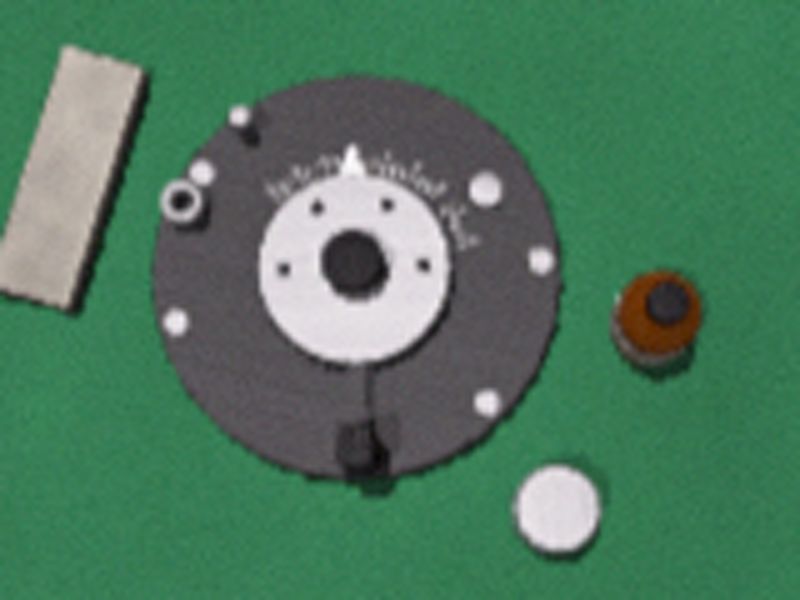

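View pics/scenec0.png

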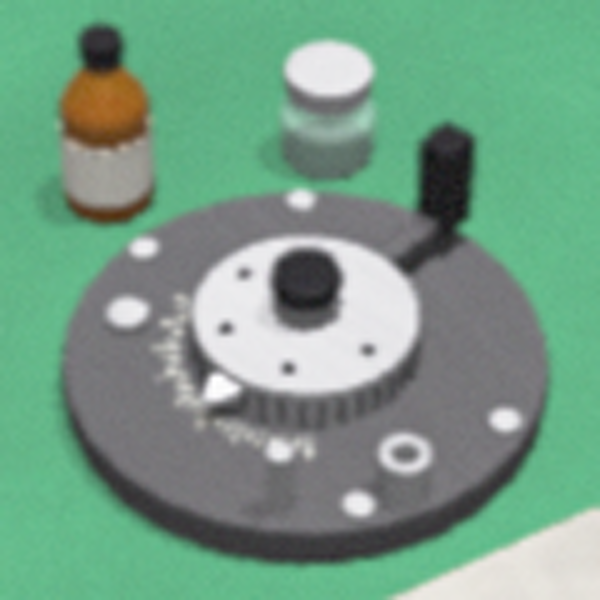

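```bash
cat > h.py <<'E'
import numpy as np
def bp(c,uv,z):
    K=c["intrinsics"];R=c["R"];t=c["t"]
    d=R.T@np.linalg.inv(K)@np.array([uv[0],uv[1],1.]); o=-R.T@t
    return (o+d*(z-o[2])/d[2])
def pj(c,X):
    p=c["intrinsics"]@(c["R"]@np.array(X)+c["t"]); return p[:2]/p[2]
E
python3 - <<'E'
import pickle,numpy as np
from h import *
d=pickle.load(open("c0.pkl","rb"))
T=lambda u,v:(180+(u+.5)/5-.5,150+(v+.5)/5-.5)
S=lambda u,v:(225+(u+.5)/5-.5,165+(v+.5)/5-.5)
for n,uv,z in [("knob",(355,264),.078),("tip",(352,146),.042),("pin",(240,117),.065),("disc",(485,190),.033),("handle",(356,445),.095),("flange",(357,276),.025),("sleeve",(182,202),.053),("oil",(668,302),.11),("jar",(558,510),.06)]:
    print("top",n,np.round(bp(d["top"],T(*uv),z),4))
for n,uv,z in [("knob",(306,272),.078),("tip",(205,399),.042),("pin",(280,450),.065),("disc",(127,312),.033),("handle",(448,138),.095),("sleeve",(405,453),.053),("oil",(101,42),.11),("jar",(329,68),.06)]:
    print("sc",n,np.round(bp(d["scene"],S(*uv),z),4))
E
```

```text
top knob [0.546  0.0418 0.078 ]
top tip [0.621  0.0445 0.042 ]
top pin [0.634 0.107 0.065]
top disc [ 0.5953 -0.0324  0.033 ]
top handle [0.4443 0.0416 0.095 ]
top flange [0.5471 0.0432 0.025 ]
top sleeve [0.5876 0.1416 0.053 ]
top oil [ 0.5171 -0.1281  0.11  ]
top jar [ 0.4082 -0.0686  0.06  ]
sc knob [0.5504 0.046  0.078 ]
sc tip [0.6192 0.0451 0.042 ]
sc pin [0.6348 0.1082 0.065 ]
sc disc [ 0.5965 -0.0314  0.033 ]
sc handle [0.4437 0.0431 0.095 ]
sc sleeve [0.5888 0.1432 0.053 ]
sc oil [ 0.5209 -0.1238  0.11  ]
sc jar [ 0.4093 -0.0674  0.06  ]
```

```bash
cat >> h.py <<'E'
from scipy.spatial.transform import Rotation as Ro
def rows(arm,tg):
    "tg: list of (x,y,z,yawdeg) -> tool shifts mm, rot deg"
    s=arm.sense(); R0=Ro.from_euler("xyz",s["orientation"]).as_matrix(); p=s["eef_pos"]
    print("at",np.round(p,4),np.round(np.degrees(s["orientation"]),2),"t",s["time"],"F",np.round(s["force"],1),"w",round(s["width"],4))
    for x,y,z,a in tg:
        Rt=Ro.from_euler("xyz",[np.pi,0,np.radians(a)]).as_matrix()
        print(np.round(1000*R0.T@(np.array([x,y,z])-p),1).tolist(), np.round(np.degrees(Ro.from_matrix(R0.T@Rt).as_rotvec()),2).tolist())
E
python3 - <<'E'
from rig import arm
from h import *
rows(arm,[(.5,-.35,.26,24.9),(.5,-.1,.26,12),(.48,.11,.24,1)])
E
```

```text
at [ 0.273  -0.5894  0.2304] [-1.7991e+02  1.0000e-02  2.4860e+01] t 0.15 F [ 0.4 -0.8 -0.1] w 0.0855
[306.6, -121.9, -29.4] [-0.09, 0.01, -0.04]
[411.7, -348.7, -29.1] [-0.09, 0.02, 12.86]
[481.8, -547.6, -8.8] [-0.09, 0.02, 23.86]
```

drive_tool:
  rows:
    - {"hand":0,"xyz":[306,-122,-30],"delta_rot":[0,0,0]}
    - {"hand":0,"xyz":[306,-122,-30],"delta_rot":[0,0,0]}
    - {"hand":0,"xyz":[306,-122,-30],"delta_rot":[0,0,0]}
    - {"hand":0,"xyz":[306,-122,-30],"delta_rot":[0,0,0]}
    - {"hand":0,"xyz":[306,-122,-30],"delta_rot":[0,0,0]}
    - {"hand":0,"xyz":[306,-122,-30],"delta_rot":[0,0,0]}
    - {"hand":0,"xyz":[306,-122,-30],"delta_rot":[0,0,0]}
    - {"hand":0,"xyz":[306,-122,-30],"delta_rot":[0,0,0]}
    - {"hand":0,"xyz":[412,-349,-29],"delta_rot":[0,0,13]}
    - {"hand":0,"xyz":[412,-349,-29],"delta_rot":[0,0,13]}
    - {"hand":0,"xyz":[412,-349,-29],"delta_rot":[0,0,13]}
    - {"hand":0,"xyz":[412,-349,-29],"delta_rot":[0,0,13]}
    - {"hand":0,"xyz":[412,-349,-29],"delta_rot":[0,0,13]}
    - {"hand":0,"xyz":[412,-349,-29],"delta_rot":[0,0,13]}
    - {"hand":0,"xyz":[482,-548,-9],"delta_rot":[0,0,24]}
    - {"hand":0,"xyz":[482,-548,-9],"delta_rot":[0,0,24]}
    - {"hand":0,"xyz":[482,-548,-9],"delta_rot":[0,0,24]}
    - {"hand":0,"xyz":[482,-548,-9],"delta_rot":[0,0,24]}
    - {"hand":0,"xyz":[482,-548,-9],"delta_rot":[0,0,24]}
    - {"hand":0,"xyz":[482,-548,-9],"delta_rot":[0,0,24]}

```text
time: 1.82
eef_pos: [0.4778, 0.1186, 0.24]
orientation: [-3.138, 0.001, 0.026]
force: [-0.7, 0.4, 1.1]
width: 0.0003
```

```bash
python3 - <<'E'
from rig import arm
from h import *
import cv2,pickle
rows(arm,[(.4435,.10,.12,1),(.4435,.10,.06,1)])
c=arm.read_camera("wrist"); pickle.dump(c,open("w1.pkl","wb"))
cv2.imwrite("pics/w1.png",cv2.resize(c["frame"][:,:,::-1],(784,588)))
E
```

```text
at [0.4778 0.1186 0.24  ] [-1.7982e+02  3.0000e-02  1.4800e+00] t 1.8167 F [-0.7  0.4  1.1] w 0.0003
[-34.7, 18.1, 120.0] [-0.18, 0.03, 0.48]
[-34.7, 18.3, 180.0] [-0.18, 0.03, 0.48]
```

View pics/w1.png

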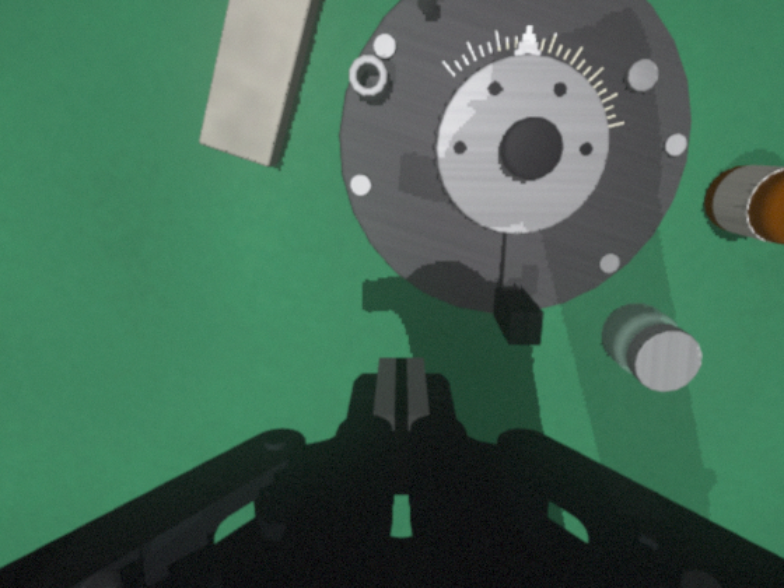

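The closed fingers are at (400,365), and the handle is at (518,320), right of the fingers. Nothing stands between them.

drive_tool:
  rows:
    - {"hand":0,"xyz":[-35,18,40],"delta_rot":[0,0,0.5]}
    - {"hand":0,"xyz":[-35,18,80],"delta_rot":[0,0,0.5]}
    - {"hand":0,"xyz":[-35,18,120],"delta_rot":[0,0,0.5]}
    - {"hand":0,"xyz":[-35,18,150],"delta_rot":[0,0,0.5]}
    - {"hand":0,"xyz":[-35,18,180],"delta_rot":[0,0,0.5]}
    - {"hand":0,"xyz":[-35,18,180],"delta_rot":[0,0,0.5]}
    - {"hand":0,"xyz":[-35,18,180],"delta_rot":[0,0,0.5]}

```text
time: 2.45
eef_pos: [0.4444, 0.0907, 0.0595]
orientation: [-3.142, 0.004, 0.006]
force: [-0.1, -0.2, 0.7]
width: 0.0001
```

```bash
python3 - <<'E'
from rig import arm
from h import *
import cv2,pickle
C=np.array([.5475,.0435])
def arc(off,a):
    r=np.radians(a); x=np.array([np.cos(r),np.sin(r)]); y=np.array([-x[1],x[0]])
    q=C-.105*x+off*y; return (q[0],q[1],.06,a)
rows(arm,[arc(.040,1),arc(.030,1),arc(.0235,1)]+[arc(.0235,a) for a in (5,10,15,20,25,30,35,36.4)])
w=pickle.load(open("w1.pkl","rb"))
for n,uv,z in [("knob",(531,148),.078),("tip",(529,28),.042),("disc",(643,75),.033)]:
    print(n,np.round(bp(w,((uv[0]+.5)/1.4-.5,(uv[1]+.5)/1.4-.5),z),4))
c=arm.read_camera("wrist"); pickle.dump(c,open("w2.pkl","wb"))
cv2.imwrite("pics/w2.png",cv2.resize(c["frame"][:,:,::-1],(784,588)))
E
```

```text
at [0.4444 0.0907 0.0595] [-180.      0.21    0.32] t 2.45 F [-0.1 -0.2  0.7] w 0.0001
[-2.6, 9.0, -0.5] [-0.0, 0.21, -0.68]
[-2.5, 19.0, -0.5] [-0.0, 0.21, -0.68]
[-2.4, 25.5, -0.5] [-0.0, 0.21, -0.68]
[-3.7, 32.9, -0.5] [-0.01, 0.21, -4.68]
[-4.6, 42.2, -0.5] [-0.02, 0.21, -9.68]
[-4.7, 51.6, -0.5] [-0.03, 0.21, -14.68]
[-3.9, 61.0, -0.5] [-0.04, 0.21, -19.68]
[-2.3, 70.2, -0.5] [-0.05, 0.21, -24.68]
[0.0, 79.3, -0.5] [-0.06, 0.21, -29.68]
[3.2, 88.2, -0.5] [-0.06, 0.21, -34.68]
[4.2, 90.6, -0.5] [-0.07, 0.21, -36.08]
knob [0.5484 0.0459 0.078 ]
tip [0.6185 0.0452 0.042 ]
disc [ 0.5951 -0.0324  0.033 ]
```

View pics/w2.png

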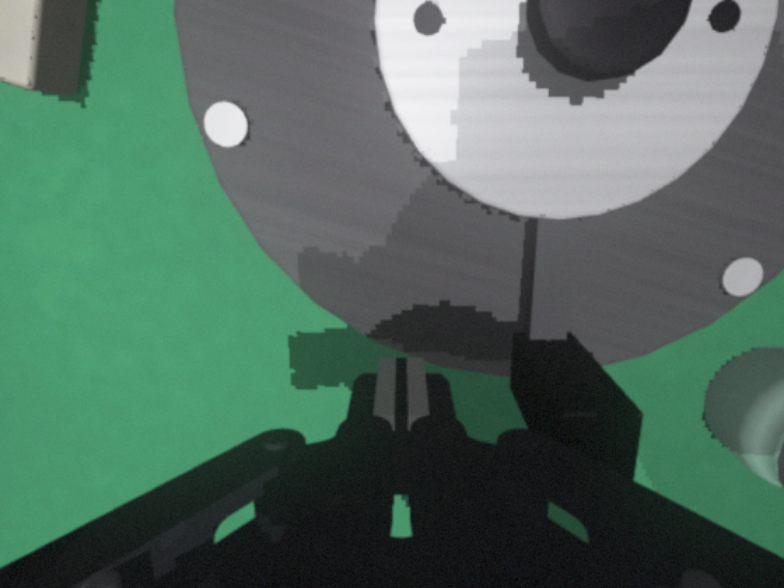

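drive_tool:
  rows:
    - {"hand":0,"xyz":[-2.5,9,-0.5],"delta_rot":[0,0,-0.7]}
    - {"hand":0,"xyz":[-2.5,19,-0.5],"delta_rot":[0,0,-0.7]}
    - {"hand":0,"xyz":[-2.5,25.5,-0.5],"delta_rot":[0,0,-0.7]}
    - {"hand":0,"xyz":[-3.2,29,-0.5],"delta_rot":[0,0,-2.7]}
    - {"hand":0,"xyz":[-3.7,33,-0.5],"delta_rot":[0,0,-4.7]}
    - {"hand":0,"xyz":[-4.2,37.5,-0.5],"delta_rot":[0,0,-7.2]}
    - {"hand":0,"xyz":[-4.6,42,-0.5],"delta_rot":[0,0,-9.7]}
    - {"hand":0,"xyz":[-4.7,47,-0.5],"delta_rot":[0,0,-12.2]}
    - {"hand":0,"xyz":[-4.7,51.5,-0.5],"delta_rot":[0,0,-14.7]}
    - {"hand":0,"xyz":[-4.3,56,-0.5],"delta_rot":[0,0,-17.2]}
    - {"hand":0,"xyz":[-3.9,61,-0.5],"delta_rot":[0,0,-19.7]}
    - {"hand":0,"xyz":[-3.1,65.5,-0.5],"delta_rot":[0,0,-22.2]}
    - {"hand":0,"xyz":[-2.3,70,-0.5],"delta_rot":[0,0,-24.7]}
    - {"hand":0,"xyz":[-2.3,70,-0.5],"delta_rot":[0,0,-24.7]}
    - {"hand":0,"xyz":[-2.3,70,-0.5],"delta_rot":[0,0,-24.7]}

```text
time: 3.75
eef_pos: [0.4451, 0.0213, 0.0624]
orientation: [3.14, -0.003, 0.436]
force: [-0.1, 0.4, -0.4]
width: 0.0001
```

```bash
cat > look.py <<'E'
from rig import arm
from h import *
import cv2,pickle,sys
k=sys.argv[1]
d={n:arm.read_camera(n) for n in ("top","scene","wrist")}
pickle.dump(d,open(f"c{k}.pkl","wb"))
a=cv2.resize(d["top"]["frame"][155:255,205:305,::-1],None,fx=6,fy=6,interpolation=cv2.INTER_CUBIC)
cv2.imwrite(f"pics/t{k}.png",a)
a=cv2.resize(d["scene"]["frame"][190:280,230:340,::-1],None,fx=6,fy=6,interpolation=cv2.INTER_CUBIC)
cv2.imwrite(f"pics/s{k}.png",a)
cv2.imwrite(f"pics/w{k}.png",cv2.resize(d["wrist"]["frame"][:,:,::-1],(784,588)))
rows(arm,[])
E
python3 look.py 3
```

```text
at [0.4441 0.0212 0.0613] [ 1.7994e+02 -4.0000e-02  2.5000e+01] t 3.9 F [-0.3  1.   0.7] w 0.0002
```

View pics/t3.png

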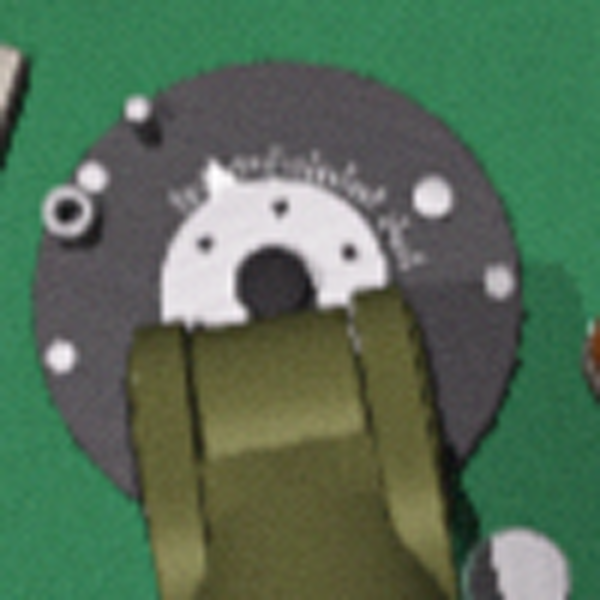

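View pics/s3.png

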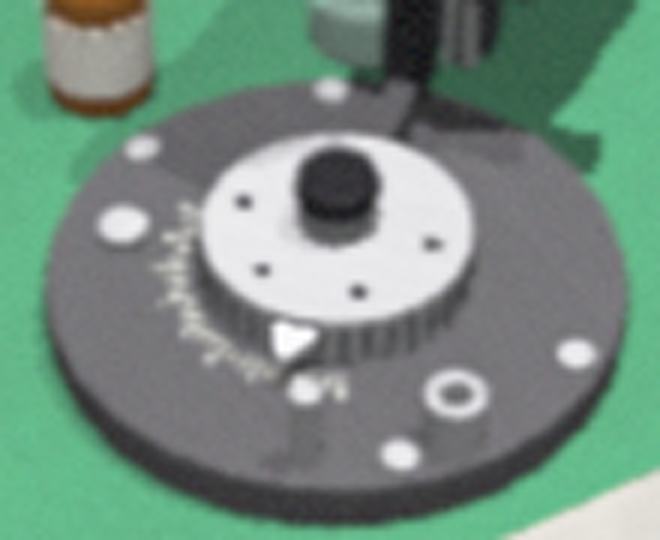

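View pics/w3.png

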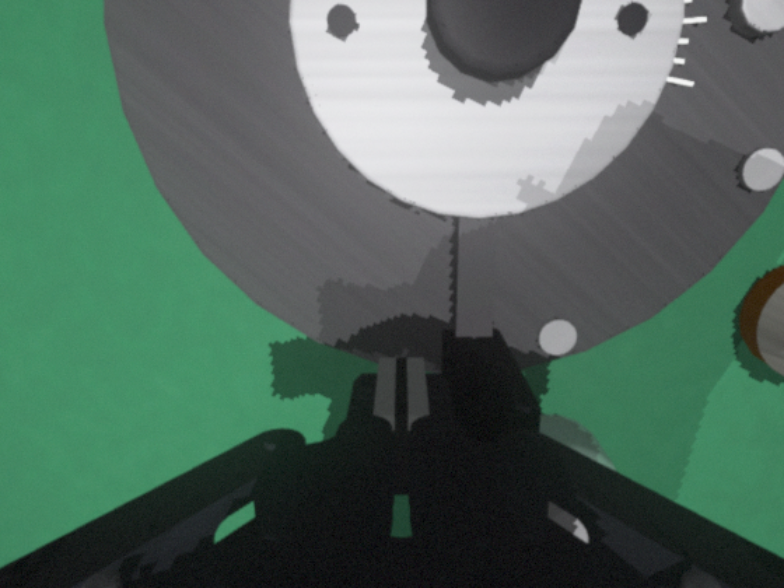

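```bash
python3 - <<'E'
import pickle
from h import *
d0=pickle.load(open("c0.pkl","rb"));d=pickle.load(open("c3.pkl","rb"))
C=np.array([.5475,.0435])
def pol(p,c=C):
    v=p[:2]-c; return np.round([np.degrees(np.arctan2(v[1],v[0])),1000*np.hypot(*v)],1)
T0=lambda u,v:(180+(u+.5)/5-.5,150+(v+.5)/5-.5)
S0=lambda u,v:(225+(u+.5)/5-.5,165+(v+.5)/5-.5)
T=lambda u,v:(205+(u+.5)/6-.5,155+(v+.5)/6-.5)
S=lambda u,v:(230+(u+.5)/6-.5,190+(v+.5)/6-.5)
# centre estimate per camera, from holes
for lab,cam,f,pts in [("t0",d0["top"],T0,[(317,207),(387,206),(423,265),(284,268)]),("t3",d["top"],T,[(205,244),(281,208),(350,252)]),
  ("s0",d0["scene"],S0,[(244,273),(226,328),(288,368),(368,350)]),("s3",d["scene"],S,[(244,202),(262,270),(359,292),(432,243)])]:
    print(lab,[pol(bp(cam,f(*p),.05)).tolist() for p in pts])
print("tip t0",pol(bp(d0["top"],T0(352,146),.042)),"t3",pol(bp(d["top"],T(212,160),.042)),"s0",pol(bp(d0["scene"],S0(205,399),.042)),"s3",pol(bp(d["scene"],S(282,362),.042)))
print("pin",pol(bp(d0["top"],T0(240,117),.065)),pol(bp(d["top"],T(138,109),.065)),pol(bp(d["scene"],S(304,389),.065)))
E
```

```text
t0 [[30.1, 42.0], [-27.8, 40.9], [-87.7, 39.2], [88.2, 40.2]]
t3 [[54.0, 41.2], [-4.4, 41.1], [-62.0, 40.6]]
s0 [[-87.1, 39.7], [-27.6, 40.8], [31.1, 41.5], [89.3, 40.9]]
s3 [[-63.1, 39.4], [-3.4, 41.4], [54.8, 41.6], [114.6, 40.2]]
tip t0 [ 0.7 73.5] t3 [24.4 73.3] s0 [ 1.3 71.7] s3 [26.1 74.6]
pin [ 36.3 107.3] [ 36.1 107.9] [ 36.1 108.2]
```

```bash
python3 - <<'E'
from rig import arm
from h import *
s=arm.sense(); R0=Ro.from_euler("xyz",s["orientation"]).as_matrix()
c=1000*(R0.T@(np.array([.5475,.0435,.06])-s["eef_pos"]))[:2]; print(c)
for a in (2.5,5,7.5,9,10,10.8):
    r=np.radians(-a); M=np.array([[np.cos(r),-np.sin(r)],[np.sin(r),np.cos(r)]]); print(a,np.round(c-M@c,1))
E
```

```text
[103.16360215  23.528813  ]
2.5 [-0.9  4.5]
5 [-1.7  9.1]
7.5 [-2.2 13.7]
9 [-2.4 16.4]
10 [-2.5 18.3]
10.8 [-2.6 19.7]
```

drive_tool:
  rows:
    - {"hand":0,"xyz":[-0.9,4.5,0],"delta_rot":[0,0,-2.5]}
    - {"hand":0,"xyz":[-1.7,9,0],"delta_rot":[0,0,-5]}
    - {"hand":0,"xyz":[-2.2,13.5,0],"delta_rot":[0,0,-7.5]}
    - {"hand":0,"xyz":[-2.4,16.5,0],"delta_rot":[0,0,-9]}
    - {"hand":0,"xyz":[-2.5,18.3,0],"delta_rot":[0,0,-10]}
    - {"hand":0,"xyz":[-2.6,19.3,0],"delta_rot":[0,0,-10.5]}
    - {"hand":0,"xyz":[-2.6,19.3,0],"delta_rot":[0,0,-10.5]}
    - {"hand":0,"xyz":[-2.6,19.3,0],"delta_rot":[0,0,-10.5]}

```text
time: 4.57
eef_pos: [0.4495, 0.0031, 0.0608]
orientation: [3.141, -0.0, 0.62]
force: [-1.2, 2.7, 2.1]
width: 0.0
```

```bash
python3 look.py 4
```

```text
at [0.4495 0.0031 0.0608] [ 1.7999e+02 -1.0000e-02  3.5550e+01] t 4.7167 F [-0.5  3.   0.7] w -0.0
```

View pics/t4.png

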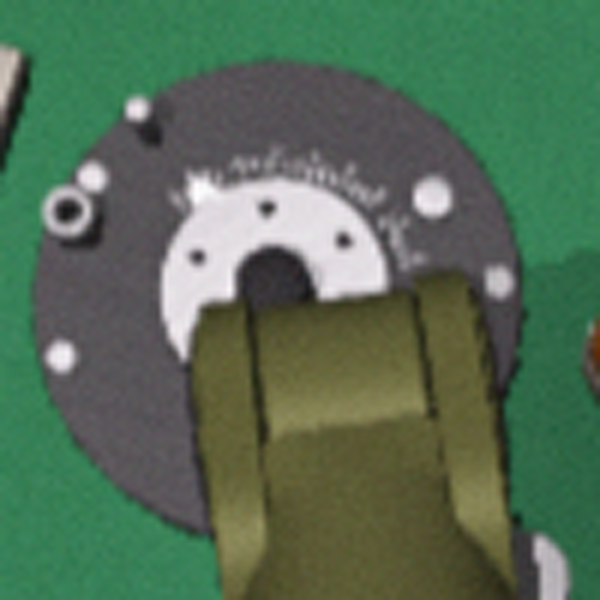

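View pics/s4.png

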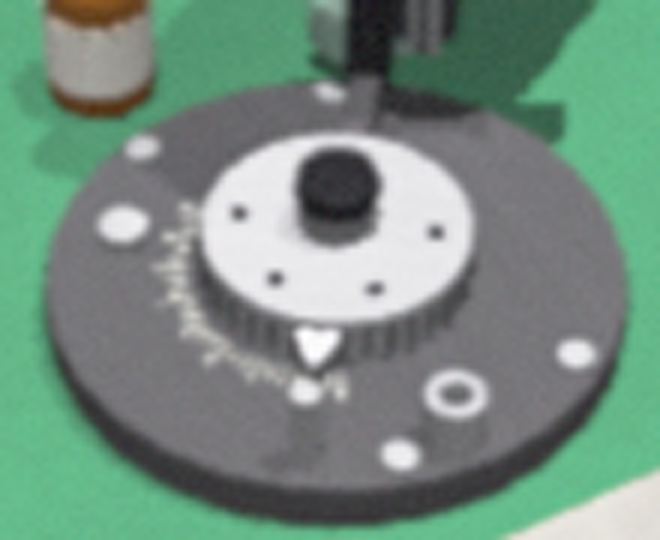

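```bash
cat > fit.py <<'E'
import pickle,sys
from h import *
from scipy.optimize import least_squares
T=lambda p:np.array((205+(p[0]+.5)/6-.5,155+(p[1]+.5)/6-.5))
S=lambda p:np.array((230+(p[0]+.5)/6-.5,190+(p[1]+.5)/6-.5))
def fit(cam,f,pts,angs,pin,knob):
    # per-camera shift free: unknown centre (x,y), theta, using holes z=.05
    C=np.array([bp(cam,f(p),.05)[:2] for p in pts])
    def res(q):
        a=np.radians(q[2]+np.array(angs)); P=np.c_[q[0]+.041*np.cos(a),q[1]+.041*np.sin(a)]
        return ((P-C)*1000).ravel()
    r=least_squares(res,[.5475,.0435,30],x_scale=[.001,.001,1]); c=r.x[:2]
    pm=bp(cam,f(pin),.065)[:2]-c; a=np.degrees(np.arctan2(pm[1],pm[0])); d=np.hypot(*pm)
    print("theta %.1f pin %.1f dist %.0f lateral mm %.1f  c"%(r.x[2],a,d*1000,d*1000*np.sin(np.radians(a-r.x[2]))),c.round(4),"resid",np.abs(r.fun).max().round(1))
E
python3 - <<'E'
from fit import *
d=pickle.load(open("c4.pkl","rb"))
fit(d["top"],T,[(198,257),(267,210),(344,240)],[30,-30,-90],(138,109),0)
fit(d["scene"],S,[(239,213),(276,279),(375,289),(436,232)],[-90,-30,30,90],(304,389),0)
# pin direction / pointer tip
for n,f,tip,pin in (("top",T,(190,180),(138,109)),("scene",S,(317,370),(304,389))):
    print(n,bp(d[n],f(tip),.042)[:2],bp(d[n],f(pin),.065)[:2])
E
```

```text
theta 35.6 pin 36.3 dist 108 lateral mm 1.3  c [0.548  0.0432] resid 1.1
theta 35.3 pin 36.0 dist 107 lateral mm 1.3  c [0.5482 0.0442] resid 0.7
top [0.60459884 0.0844775 ] [0.63473391 0.10699955]
scene [0.60825164 0.08920169] [0.63489975 0.10724764]
```

drive_tool:
  rows:
    - {"hand":0,"xyz":[0,-5,0],"delta_rot":[0,0,0]}
    - {"hand":0,"xyz":[0,-15,0],"delta_rot":[0,0,0]}
    - {"hand":0,"xyz":[0,-25,-10],"delta_rot":[0,0,0]}
    - {"hand":0,"xyz":[0,-25,-40],"delta_rot":[0,0,0]}
    - {"hand":0,"xyz":[0,-25,-65],"delta_rot":[0,0,0]}
    - {"hand":0,"xyz":[0,-25,-65],"delta_rot":[0,0,0]}
    - {"hand":0,"xyz":[0,-25,-65],"delta_rot":[0,0,0]}

```text
time: 5.3
eef_pos: [0.4355, 0.0233, 0.1269]
orientation: [3.139, -0.002, 0.621]
force: [0.2, 0.2, 0.2]
width: 0.0
```

```bash
python3 look.py 5; python3 -c "
from rig import arm
from h import *
rows(arm,[(.548,.0437,.125,35.6),(.548,.0437,.085,35.6),(.548,.0437,.065,35.6)])"
```

```text
at [0.4338 0.0232 0.1247] [-1.7994e+02  1.0000e-01  3.5560e+01] t 5.45 F [-0.2 -0.5 -1.1] w -0.0001
at [0.4338 0.0232 0.1247] [-1.7994e+02  1.0000e-01  3.5560e+01] t 5.45 F [-0.2 -0.5 -1.1] w -0.0001
[104.8, 49.7, -0.6] [-0.06, 0.1, -0.04]
[104.9, 49.8, 39.4] [-0.06, 0.1, -0.04]
[105.0, 49.8, 59.4] [-0.06, 0.1, -0.04]
```

View pics/w5.png

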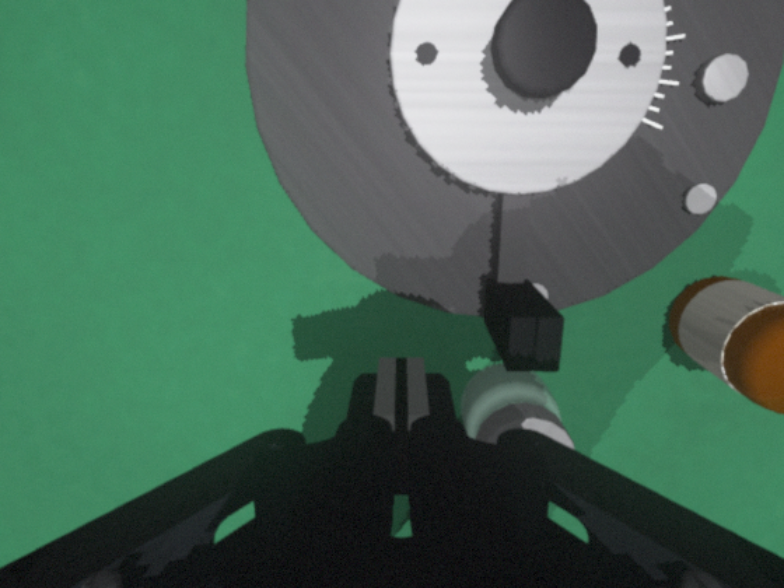

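View pics/s5.png

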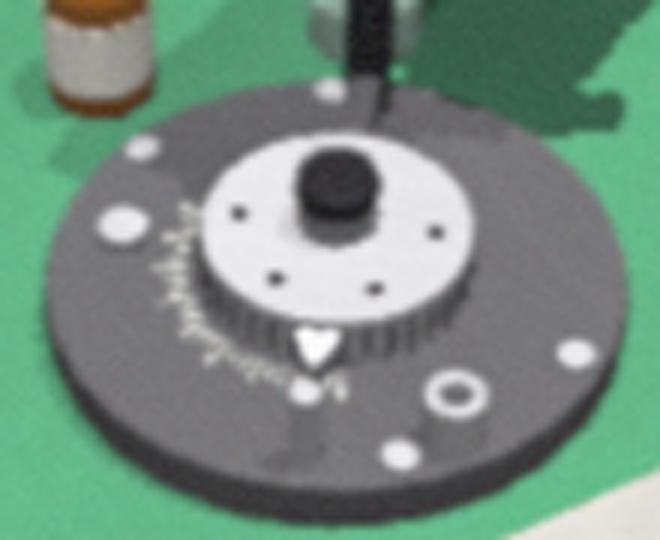

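The fingers are clear. The holes and pointer in the scene view are exactly where they were before the retreat. Next I'll move over the knob.

drive_tool:
  rows:
    - {"hand":0,"xyz":[35,17,0],"delta_rot":[0,0,0]}
    - {"hand":0,"xyz":[70,34,0],"delta_rot":[0,0,0]}
    - {"hand":0,"xyz":[105,50,0],"delta_rot":[0,0,0]}
    - {"hand":0,"xyz":[105,50,0],"delta_rot":[0,0,0]}
    - {"hand":0,"xyz":[105,50,15],"delta_rot":[0,0,0]}
    - {"hand":0,"xyz":[105,50,30],"delta_rot":[0,0,0]}
    - {"hand":0,"xyz":[105,50,35],"delta_rot":[0,0,0]}
    - {"hand":0,"xyz":[105,50,35],"delta_rot":[0,0,0]}
    - {"hand":0,"xyz":[105,50,35],"delta_rot":[0,0,0]}

```text
time: 6.2
eef_pos: [0.5487, 0.0436, 0.0903]
orientation: [-3.141, 0.001, 0.621]
force: [1.1, 0.0, -0.1]
width: -0.0002
```

```bash
python3 look.py 6; python3 -c "
from rig import arm
from h import *
rows(arm,[(.548,.0437,.085,35.6),(.548,.0437,.065,35.6)])"
```

```text
at [0.5499 0.0436 0.0917] [ 1.7993e+02 -6.0000e-02  3.5550e+01] t 6.35 F [ 0.  -0.1  0.9] w 0.0
at [0.5499 0.0436 0.0917] [ 1.7993e+02 -6.0000e-02  3.5550e+01] t 6.35 F [ 0.  -0.1  0.9] w 0.0
[-1.5, -1.2, 6.7] [0.07, -0.06, -0.05]
[-1.5, -1.2, 26.7] [0.07, -0.06, -0.05]
```

View pics/w6.png

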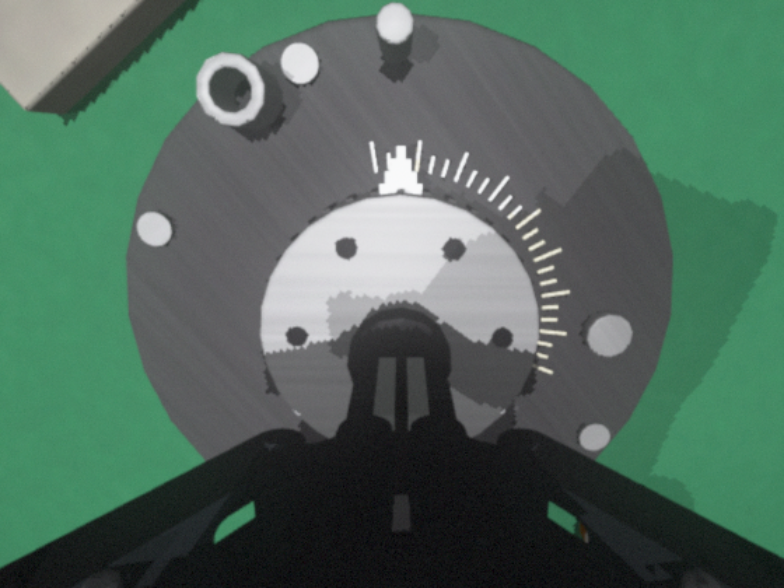

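View pics/s6.png

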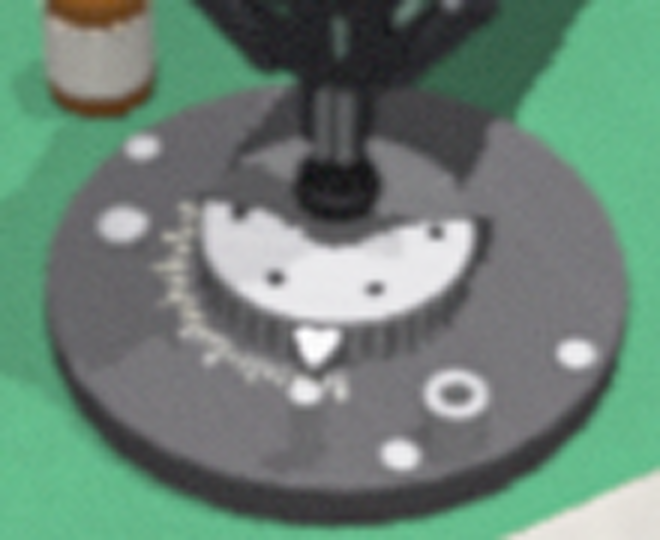

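The pointer tip is at (400,150) and the pin's foot at about (397,68), so the pointer lines up within about 1.5 mm. The fingers are over the knob. Pressing now.

drive_tool:
  rows:
    - {"hand":0,"xyz":[0,0,6],"delta_rot":[0,0,0]}
    - {"hand":0,"xyz":[0,0,11],"delta_rot":[0,0,0]}
    - {"hand":0,"xyz":[0,0,14],"delta_rot":[0,0,0]}
    - {"hand":0,"xyz":[0,0,17],"delta_rot":[0,0,0]}
    - {"hand":0,"xyz":[0,0,20],"delta_rot":[0,0,0]}
    - {"hand":0,"xyz":[0,0,22],"delta_rot":[0,0,0]}
    - {"hand":0,"xyz":[0,0,24],"delta_rot":[0,0,0]}
    - {"hand":0,"xyz":[0,0,24],"delta_rot":[0,0,0]}
    - {"hand":0,"xyz":[0,0,24],"delta_rot":[0,0,0]}

```text
time: 7.1
eef_pos: [0.5494, 0.0435, 0.0664]
orientation: [-3.142, 0.0, 0.621]
force: [0.8, -0.5, 0.3]
width: 0.0001
```

drive_tool:
  rows:
    - {"hand":0,"xyz":[0,0,1],"delta_rot":[0,0,0]}
    - {"hand":0,"xyz":[0,0,2],"delta_rot":[0,0,0]}
    - {"hand":0,"xyz":[0,0,2],"delta_rot":[0,0,0]}
    - {"hand":0,"xyz":[0,0,2],"delta_rot":[0,0,0]}

```text
time: 7.43
eef_pos: [0.5495, 0.0435, 0.066]
orientation: [3.141, 0.0, 0.621]
force: [-4.6, -0.9, 10.8]
width: 0.0001
```

```bash
python3 look.py 7
```

```text
at [0.5495 0.0435 0.066 ] [1.7996e+02 3.0000e-02 3.5550e+01] t 7.5833 F [-4.2 -0.5 10.8] w 0.0001
```

View pics/w7.png

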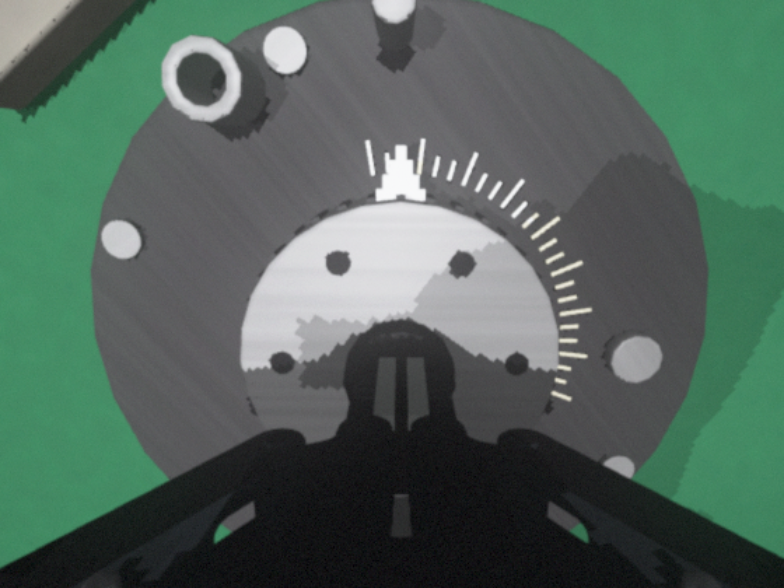

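The knob is bottomed: TCP z is 0.0660 m with 10.8 N pushing back. The pointer hasn't moved, with its tip at (400,150) and the pin at (395,50). I'll lift straight up.

drive_tool:
  rows:
    - {"hand":0,"xyz":[0,0,-4],"delta_rot":[0,0,0]}
    - {"hand":0,"xyz":[0,0,-20],"delta_rot":[0,0,0]}
    - {"hand":0,"xyz":[0,0,-50],"delta_rot":[0,0,0]}
    - {"hand":0,"xyz":[0,0,-85],"delta_rot":[0,0,0]}
    - {"hand":0,"xyz":[-40,0,-120],"delta_rot":[0,0,0]}
    - {"hand":0,"xyz":[-60,0,-120],"delta_rot":[0,0,0]}
    - {"hand":0,"xyz":[-60,0,-120],"delta_rot":[0,0,0]}
    - {"hand":0,"xyz":[-60,0,-120],"delta_rot":[0,0,0]}

```text
time: 8.25
eef_pos: [0.5003, 0.0077, 0.1853]
orientation: [3.14, -0.0, 0.618]
force: [-0.2, -0.0, -0.6]
width: 0.0003
```

```bash
python3 look.py 8
```

```text
at [0.5006 0.0095 0.184 ] [-1.7993e+02  1.0000e-02  3.5610e+01] t 8.4 F [-0.1 -0.1 -0.1] w -0.0
```

View pics/s8.png

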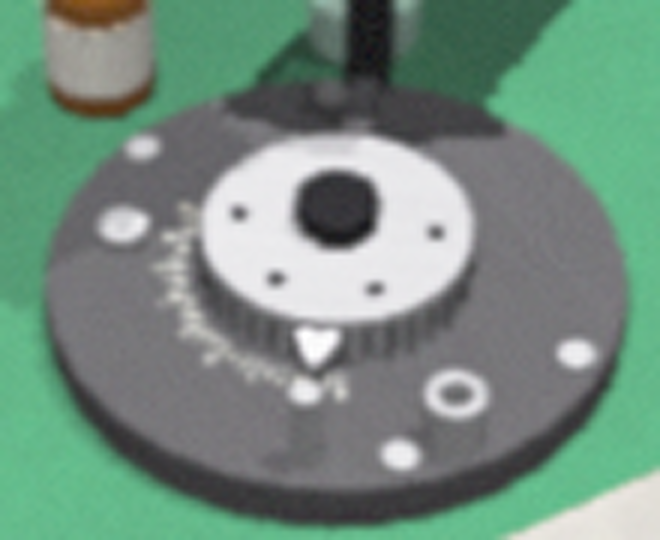

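View pics/w8.png

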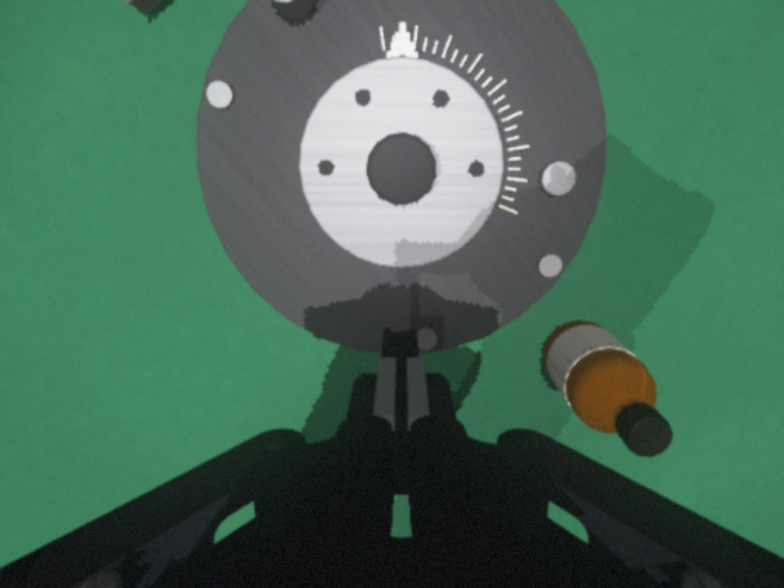

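The knob is down, with its top at scene (337,205) instead of (337,185). The holes and pointer haven't moved, and nothing touches the arm. Handing in.

```bash
python3 -c "
from rig import arm
print(arm.finish_job())"
```

```text
the job is handed in; nothing more can be done
None
```

The pointer is set on the tall pin and the lock knob is pressed down. I handed the job in at about 8.4 s of the 45 s; no verdict is reported.

- **Turning the ring:** With the fingers closed, I pushed the +y side of the handle round in two arcs, then backed off before going to the knob.
- **Pointer on the pin:** The top and scene cameras put the ring at 35.3° to 35.6° and the pin at 36.0° to 36.3°. That leaves the pointer line about 1.3 mm from the pin's axis, against 6 mm allowed. The wrist view agreed at about 1.5 mm.
- **Lock knob:** I pressed it until the fingertips stopped at z = 0.066 m with about 11 N pushing back. That matches the stated fully-down height.
- **After lifting off:** The scene view showed the ring's holes and pointer in the same place and the knob down. The force reading was near zero, with the fingers at z = 0.184 m, clear of everything.
- **Loose things:** The sleeve and oil bottle showed no shift in the views I compared. I did not re-measure the jar, whetstone, wheel, screwdriver or wooden block; the arm did not go near the last three.

No check failed. The one disagreement was a 2–4 mm scatter between cameras on the knob centre and pointer tip, so I took the ring's angle from its holes.

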